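Lock the turntable's spindle collar with an R-clip

ROBOT

A 6-joint arm with a two-finger parallel gripper is mounted at the origin on a cart in front of the work surface, level with it; the furniture and walls round the work are solid. World frame = base frame: x ahead of the robot, y to its left, z up, the work surface at z = 0. Lengths are in m, angles in rad, forces in N, time in s.
With the tool pointing down it reaches from about 0.35 to 0.775 m from the base axis. Payload 5.5 kg.
Tool frame: the origin (TCP) lies midway between the tips of the shut fingers; the grasp point (between the pads) lies 19 mm behind it; z points along the fingers, y is the line along which they close (so a half turn about z gives the same grasp; the last joint's range is limited). The gripper opens to 85 mm and grips with 20 to 120 N. Pads are 22 mm wide; open, the fingers measure 114 mm over their backs; the gripper's body (76 mm by 85 mm) begins 54 mm behind the grasp point. The pads swing forward as they close: fully open they stand 13 mm farther back than shut.
Start: joints at [1.014, 0.313, 0.046, 1.304, 0, 1.431], TCP at [0.233, 0.526, 0.231] pointing down, gripper open.
Joint ranges: [-2.76, 2.76], [-0.86, 1.69], [-1.03, 1.26], [-2.2, 2.34], [-1.47, 1.5], [-3.14, 3.14]. Speed limits (rad/s): [2.57, 2.57, 3.14, 3.14, 3.14, 3.14].

INTERFACE

Orientations are given as a unit quaternion [w, x, y, z].
In Python, from workcell import env gives the robot as it stands.
- The arm moves only by the tool move_arm, never from a script. Its argument "targets" is a list of rows, each a list of 3 entries, a list of its own where there are three numbers: the shift along the tool's x, y, z in mm, then the turn, a rotation vector about the tool's x, y, z in units of 10 degrees (1.0 is 10 degrees), then the closure, from -1 (fully open) to 1 (shut). In form: [[[dx, dy, dz], [ax, ay, az], gripper], ...]. A call has 1 to 5 rows; each row is the pose to reach, as a shift and turn from the pose commanded when the call began, along the tool's axes at that moment; what a row does not reach only later rows make up. A row lasts 1/8 s, in which the tool goes at most 62.5 mm and 10.7 degrees, less where a joint would pass 70% of its speed; a pose out of reach is approached as far as the arm can. A call with a gripper value outside its range is refused whole. The fingers move at their own pace and stop on an object; "squeeze" is the grip in N (left out, the last holds). Time passes only in rows, so rows that repeat a pose let the fingers close. It gives the time, the measured TCP pose, the force, the opening and the grip force at its end, in the units of the state.
- env.get_state(): the state, without advancing time (a new reading comes with each control period).
- env.read_camera(name): name is "scene" or "top" or "wrist"; returns a dict with "pixels" (420x560x3 uint8, red, green, blue), "fovy" (degrees; the focal length in pixels is half the picture's height over the tangent of half this angle, whatever the lens; pixels are square), "cx", "cy" (the principal point, pixels), "dist_coeffs" ([k1, k2, p1, p2, k3] as OpenCV has them; the pictures are not rectified), "extrinsics" (4x4, takes a point from world to camera coordinates); the wrist camera has in their place "mount" (4x4, takes a point from camera to tool coordinates, whose origin is the TCP and whose axes are the flange's). Camera axes: x right, y up, looking along -z (the intrinsics and any distortion apply to the point x, -y, -z); pixel columns grow to the right and rows downward; lengths in m; the calibration is good to about 2 mm. A picture is of the moment at which its call begins: read the wrist's pose just before it. There is no depth.
- env.hand_in(): hands the job in; it is judged then, once.
Trained networks look in a picture, given as the dict that the camera call returned (one of the last four; its "shot" number tells which), for a name from the list of things; names that differ only in an ending like _2 or _b are one class to them, and where a whole thing is asked for, a point or a joint stands for the part that bears it (a point fixed in the world has none). Each returns a list of dicts, best first, with "confidence" (0 to 1); they miss things now and then, are a little off and sometimes report something else, mostly with a low value. They report only what shows in the picture. A call takes as long as a camera call.
- env.spot_in(thing, picture): "centre" ([x, y, z] in m, in world coordinates, good to about 4 mm: the middle of the surface that is visible of it).
- env.regions_of(thing, picture): "mask" (420x560 bool, what is visible of it).
- env.landmark_of(thing, picture): "centre" ([x, y, z] in m, in world coordinates, good to about 4 mm: a listed point, or the origin of a listed thing).
The state is a dict: "clock": time; "joint_pos": joint angles; "qvel": joint speeds; "tau": joint torques, N m; "tcp_pos": TCP position; "orientation": TCP orientation; "wrist_force": force on the tool from outside, world axes, zero at the start; "ft_torque": the same for the moment, N m; "finger_gap": finger opening in m; "grip_force": force on a finger pad.
Only numpy, scipy, OpenCV 4.12 (cv2) and the standard library are available. Lean on these libraries where they do the work, as an engineer would, in place of code of your own. Each camera call takes 0.05 s, during which the arm holds its last target. There are 200 camera calls.

TASK

Put the kitchen turntable back in order: drop the loose steel collar over the upright spindle so that it lies flat on the wooden plate, then push the straight leg of the R-clip through the spindle's cross-hole above the collar, its bent leg riding round the side of the spindle, until the clip has snapped over and is fully home. Be gentle: feel for the hole and stop when the clip seats rather than ramming clip or fingers against the turntable. Leave the other things on the table where they are.

Things in the scene. Friction and masses are not known exactly. Their poses are not given: they have to be found in the camera images.
- turntable: Fixed round turntable that does not turn: dark wooden plate 160 mm across, its top 36 mm above the table, on a smaller foot. A steel spindle, 20 mm in diameter, stands upright in the middle, its top edge chamfered by 3 mm. Origin: centre of the foot's underside, on the spindle's axis; z up; x along the spindle's cross-hole, pointing away from the robot.
- hole_mark (a point): Nominal middle of the cross-hole on the spindle's axis, 80 mm above the table; axes of the turntable. The spindle is screwed in by hand: the real hole is up to 10 mm higher or lower than this mark (x, y are true). The flat top of the spindle is always 13 mm above the real hole's axis. The hole is 6.5 mm wide and high, opening to 8 mm at both mouths.
- collar: Loose plain steel ring, 40 mm outside, 24 mm bore, 22 mm tall, 90 g, lying flat. Origin: centre of its underside; z along its axis. Seated, it lies on the wooden plate round the spindle, below the hole.
- clip: Loose R-clip of 5 mm steel wire, 104 mm long, 60 to 115 g, lying flat. Origin: middle of its eye, on the underside; x along the legs to their tips, y to the bent leg's side, z up; wire centreline at z = 4.5 mm. The eye (32 mm long) has a straight black sleeve on each side, parallel to x, 21 mm long, 9 mm high, 26 mm wide over both: grip here, fingers closing along y.
- clip_seat (a point): Point on the straight leg's centreline at clip x = 50, y = -5, z = 4.5 mm; on the spindle's axis when the clip is fully home. Axes of the clip. About 9.5 mm behind it (towards the eye) is the front of a rectangular stop, 11 mm wide and 9 mm high, which meets the spindle as this point reaches the axis.
- clip_tip (a point): Square-cut tip of the straight leg, at clip x = 86.5, y = -5, z = 4.5 mm; axes of the clip. Going in, it meets the spindle's near side when clip_seat is 46 mm short of the axis.
- bent_leg (a joint): Spring hinge of the bent leg in the clip's plane (rad): 0 at rest, grows as it spreads, about 0.1 at most in use. The bent leg, 17 mm beside the straight one, has a bulge and a flared tip; it rides on the spindle's side from clip_seat about 24 mm short of the axis, its bulge passes the widest part about 11 mm short, against 5 to 10 N of push, then it snaps on.
- can: Bystander: drinks can, 66 mm wide, 115 mm tall, upright; leave it. Origin: centre of its underside.
- mug: Bystander: white mug, 97 mm tall, upright; leave it. Origin: centre of its underside.
- tape: Bystander: roll of parcel tape, 92 mm wide, 48 mm tall, lying flat; leave it. Origin: centre of its underside.
- cork: Bystander: wine cork, 44 mm long, 23 mm thick, lying; leave it. Origin: centre of its underside.
- opener: Bystander: bottle opener, 174 mm long, lying; leave it. Origin: centre of its underside.
- glass: Bystander: drinking glass, 84 mm wide, 90 mm tall, upright; leave it. Origin: centre of its underside.
- lemon: Bystander: lemon, 71 mm long; leave it. Origin: centre of its underside.

How it is judged:
By the outcome, as a careful person would: the job done as asked, in the order asked, and still so for the second after the job is handed in, with the robot touching nothing.
It also fails if it takes over 72 s, if anything falls off the work surface, if the arm or the gripper's body presses on something with over 40 N, if the wrist force passes 120 N, or if a joint passes its speed limit or range.

## Working session

There is one attempt and no reset: what is moved stays moved. The work goes in short steps, Python scripts to look and compute and a tool call to move; the robot and the scene stay as the last step left them, time stands still between calls to the robot, and variables do not carry over. Pictures are saved under pics/ and viewed, at most 10 in all, crops included, and the job is handed in when it is done.

Besides the shell and the picture viewer there is one more tool, called after "Request:" as name([rows], argument=value, ...), one row to a line, values as JSON. move_arm: Moves the arm, as the interface text tells. Its arguments: {"type":"object","properties":{"targets":{"type":"array","items":{"type":"array"}},"squeeze":{"type":"number"}},"required":["targets"]}

```bash
mkdir -p pics; ls
cat > h.py <<'E'
import numpy as np, cv2
from scipy.spatial.transform import Rotation as R
from workcell import env
np.set_printoptions(precision=4,suppress=True)
def save(p,n): cv2.imwrite('pics/'+n+'.png',cv2.cvtColor(p['pixels'],cv2.COLOR_RGB2BGR))
def cam(p,s=None):
    "K, dist, world->cv-camera 4x4"
    H,W=p['pixels'].shape[:2]; f=H/2/np.tan(np.radians(p['fovy'])/2)
    K=np.array([[f,0,p['cx']],[0,f,p['cy']],[0,0,1]])
    if 'extrinsics' in p: E=np.array(p['extrinsics'])
    else:
        T=np.eye(4); T[:3,:3]=rot(s).as_matrix(); T[:3,3]=s['tcp_pos']
        E=np.linalg.inv(T@np.array(p['mount']))
    return K,np.array(p['dist_coeffs'],float),np.diag([1,-1,-1,1])@E
def rot(s): return R.from_quat(np.roll(s['orientation'],-1))
def proj(P,c):
    K,d,E=c; return cv2.projectPoints(np.atleast_2d(np.array(P,float)),cv2.Rodrigues(E[:3,:3])[0],E[:3,3],K,d)[0][:,0]
def onplane(uv,z,c):
    K,d,E=c; n=cv2.undistortPoints(np.array(uv,float).reshape(-1,1,2),K,d)[:,0]
    r=np.c_[n,np.ones(len(n))]@E[:3,:3]; o=-E[:3,:3].T@E[:3,3]
    return o+r*((z-o[2])/r[:,2])[:,None]
E
cat > a.py <<'E'
from h import *
s=env.get_state(); print(s)
for n in ['scene','top','wrist']:
    p=env.read_camera(n); save(p,n+'0')
    for t in ['turntable','hole_mark','collar','clip','clip_seat','clip_tip']+(['can','mug','tape','glass','cork','opener','lemon'] if n=='top' else []):
        r=env.landmark_of(t,p); print(n,t,[(np.array(x['centre']),round(x['confidence'],2)) for x in r[:2]])
E
python3 a.py
```

```text
pics
{'clock': 0.0, 'joint_pos': array([1.0144, 0.314 , 0.045 , 1.3036, 0.    , 1.4312]), 'qvel': array([ 0.0002,  0.0005,  0.0002,  0.0011, -0.0005, -0.0008]), 'tau': array([ -0.0014, -48.0629,  29.8532,   0.0193,   0.    ,  -0.    ]), 'tcp_pos': array([0.2325, 0.5253, 0.2304]), 'orientation': array([-0.0003,  0.2069,  0.9784, -0.0009]), 'wrist_force': array([-0.2857,  1.277 , -0.3495]), 'ft_torque': array([ 0.0043, -0.0144, -0.0572]), 'grip_force': 0.0, 'finger_gap': 0.08509459624049097}
scene turntable [(array([ 0.6195, -0.0339, -0.0017]), 0.73)]
scene hole_mark [(array([ 0.6168, -0.0376,  0.0777]), 0.88)]
scene collar [(array([0.4456, 0.264 , 0.0022]), 0.67)]
scene clip [(array([ 0.4449, -0.2427, -0.0004]), 0.63)]
scene clip_seat [(array([ 0.62  , -0.0361,  0.0761]), 0.66), (array([ 0.4926, -0.2408,  0.0043]), 0.64)]
scene clip_tip [(array([ 0.532 , -0.2337,  0.003 ]), 0.57)]
top turntable [(array([ 0.6232, -0.0415, -0.0021]), 0.74), (array([ 0.6183, -0.0355,  0.0798]), 0.47)]
top hole_mark [(array([ 0.6178, -0.0346,  0.0761]), 0.75)]
top collar []
top clip [(array([ 0.4474, -0.2465, -0.0014]), 0.62)]
top clip_seat [(array([ 0.4908, -0.2371,  0.0084]), 0.54)]
top clip_tip [(array([ 0.5312, -0.235 ,  0.0034]), 0.52)]
top can [(array([ 0.6483, -0.2865, -0.0008]), 0.95)]
top mug [(array([ 0.6197, -0.4477,  0.0013]), 0.65)]
top tape []
top glass [(array([ 0.7087, -0.1814, -0.0044]), 0.71)]
top cork [(array([ 0.4807,  0.5218, -0.0018]), 0.68), (array([ 0.4097,  0.09  , -0.002 ]), 0.57)]
top opener [(array([ 0.3986, -0.0722, -0.0031]), 0.63)]
top lemon [(array([0.4815, 0.5231, 0.0021]), 0.65)]
wrist turntable []
wrist hole_mark []
wrist collar []
wrist clip []
wrist clip_seat []
wrist clip_tip []
```

View pics/top0.png

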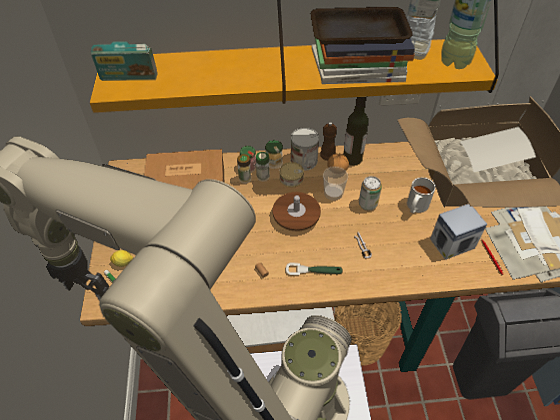

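View pics/scene0.png

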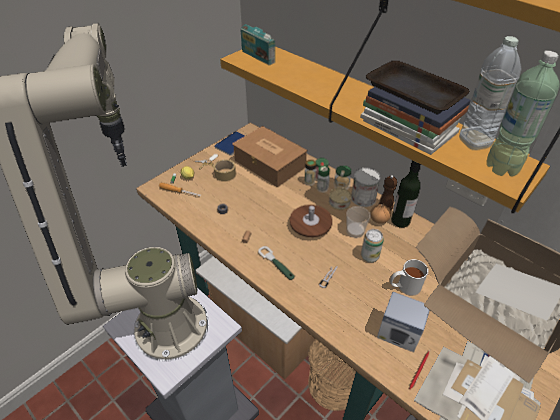

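The collar is near scene (222,209), the clip near top (362,245) with its tips pointing away from the robot, and the turntable near top (297,208). The network positions agree with the picture. I'll go over the collar first.

```bash
cat >> h.py <<'E'
def plan(pos,yaw=None):
    "yaw: world angle (deg) of tool x, tool down; prints shift mm (tool axes) and turn in 10 deg"
    s=env.get_state(); r=rot(s); d=r.inv().apply(np.array(pos)-s['tcp_pos'])*1000
    x=r.as_matrix()[:,0]; cur=np.degrees(np.arctan2(x[1],x[0]))
    if yaw is None: yaw=cur
    c,q=np.cos(np.radians(yaw)),np.sin(np.radians(yaw))
    t=R.from_matrix(np.array([[c,q,0],[q,-c,0],[0,0,-1]]))
    print('at',s['tcp_pos'],'yaw',round(cur,2),'t',s['clock'],'shift',d.round(1),'turn',(np.degrees((r.inv()*t).as_rotvec())/10).round(3),'F',s['wrist_force'].round(1),'gap',s['finger_gap'])
E
python3 -c "
from h import *
print(env.read_camera('wrist')['mount'])
plan([.4456,.264,.14])"
```

```text
[[-0.0011  0.9519  0.3065  0.0778]
 [ 1.      0.001   0.0003  0.0006]
 [ 0.      0.3065 -0.9519 -0.1427]
 [ 0.      0.      0.      1.    ]]
at [0.2328 0.5258 0.2314] yaw 156.12 t 1.45 shift [-300.5 -153.3   91.3] turn [0.001 0.    0.   ] F [-0.3 -0.1  0.5] gap 0.08555982127500493
```

Request:
move_arm([
  [[-60,-30,18],[0,0,0],-1],
  [[-120,-60,36],[0,0,0],-1],
  [[-180,-92,55],[0,0,0],-1],
  [[-240,-122,73],[0,0,0],-1],
  [[-290,-148,88],[0,0,0],-1],
])

```text
clock: 2.08
tcp_pos: [0.4242, 0.2902, 0.1495]
orientation: [0.0, 0.207, 0.978, 0.0]
wrist_force: [1.0, 0.8, -0.0]
finger_gap: 0.085
grip_force: 0.0
```

```bash
cat > b.py <<'E'
from h import *
import sys
s=env.get_state(); p=env.read_camera('wrist'); save(p,sys.argv[1]); c=cam(p,s)
for t in sys.argv[2:]:
    r=env.landmark_of(t,p); print(t,[(np.array(x['centre']),round(x['confidence'],2)) for x in r[:2]])
m=env.regions_of('collar',p)
for q in m[:1]:
    k=q['mask'].astype(np.uint8); (x,y),(a,b),g=cv2.fitEllipse(max(cv2.findContours(k,0,1)[0],key=len)); print(x,y,a,b,onplane([[x,y]],.020,c),onplane([[x,y]],.011,c))
plan([.4456,.264,.14])
E
python3 b.py w1 collar
```

```text
collar [(array([ 0.4471,  0.2658, -0.0014]), 0.67)]
266.2054443359375 233.84927368164062 42.566715240478516 46.277618408203125 [[0.4459 0.2646 0.02  ]] [[0.4489 0.2627 0.011 ]]
at [0.4242 0.2892 0.1489] yaw 155.79 t 2.225 shift [-29.8 -14.2   8.9] turn [-0.006 -0.005  0.   ] F [-0.1  0.3  1. ] gap 0.0853377142193102
```

Request:
move_arm([
  [[-15,-6,40],[0,0,-0.8],-1],
  [[-31,-13,85],[0,0,-1.6],-1],
  [[-31,-13,120],[0,0,-2.4],-1],
  [[-31,-13,144],[0,0,-2.4],-1],
  [[-31,-13,144],[0,0,-2.4],-1],
])

```text
clock: 2.85
tcp_pos: [0.4439, 0.2678, 0.0044]
orientation: [-0.002, -0.002, 1.0, -0.001]
wrist_force: [-0.6, -0.4, 1.1]
finger_gap: 0.0854
grip_force: 0.0
```

Request:
move_arm([
  [[0,0,0],[0,0,0],0.5],
  [[0,0,0],[0,0,0],0.5],
  [[0,0,0],[0,0,0],0.5],
  [[0,0,0],[0,0,0],0.5],
], squeeze=30)

```text
clock: 3.35
tcp_pos: [0.4471, 0.2678, 0.0072]
orientation: [0.001, -0.001, 1.0, 0.001]
wrist_force: [-0.9, 0.9, 6.8]
finger_gap: 0.0384
grip_force: 30.1
```

Request:
move_arm([
  [[0,0,-30],[0,0,0],0.5],
  [[0,0,-80],[0,0,0],0.5],
  [[0,0,-130],[0,0,0],0.5],
  [[0,0,-130],[0,0,0],0.5],
])

```text
clock: 3.85
tcp_pos: [0.4492, 0.2686, 0.1406]
orientation: [0.004, -0.001, 1.0, 0.002]
wrist_force: [0.6, 0.6, -0.8]
finger_gap: 0.0381
grip_force: 31.0
```

```bash
python3 b.py w2 collar; python3 -c "
from h import *
plan([.55,-.03,.18],180)"
```

```text
collar [(array([0.4479, 0.2711, 0.1287]), 0.75)]
283.587890625 280.7727966308594 84.54832458496094 92.39990997314453 [[0.5236 0.2697 0.02  ]] [[0.5288 0.2697 0.011 ]]
at [0.4455 0.267  0.1351] yaw -179.89 t 4.0 shift [-0.  -3.  -4.9] turn [-0.001 -0.004  0.   ] F [-0.5  0.3 -0.2] gap 0.03811269494459077
at [0.4455 0.267  0.1351] yaw -179.89 t 4.0 shift [-103.8 -297.3  -44.9] turn [-0.001 -0.004  0.011] F [-0.5  0.3 -0.2] gap 0.03811269494459077
```

View pics/w2.png

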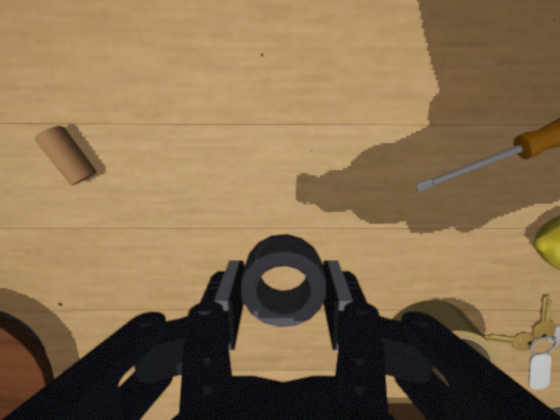

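The collar is held centrally between the fingers at about (283,280). The cork is at left (65,155) and the turntable edge at lower left. I'll move beside the turntable for a close look.

Request:
move_arm([
  [[-40,-41,-7],[0,0,0],0.5],
  [[-82,-83,-14],[0,0,0],0.5],
  [[-123,-125,-21],[0,0,0],0.5],
  [[-164,-166,-28],[0,0,0],0.5],
  [[-204,-207,-35],[0,0,0],0.5],
])

```text
clock: 4.62
tcp_pos: [0.6506, 0.0592, 0.1684]
orientation: [-0.002, -0.001, 1.0, 0.0]
wrist_force: [0.6, 0.8, -0.4]
finger_gap: 0.0376
grip_force: 31.0
```

Request:
move_arm([
  [[0,0,0],[0,0,0],0.5],
])

```text
clock: 4.75
tcp_pos: [0.6524, 0.057, 0.168]
orientation: [-0.001, 0.001, 1.0, -0.0]
wrist_force: [-0.2, 0.7, -0.3]
finger_gap: 0.0377
grip_force: 31.0
```

```bash
python3 b.py w3 hole_mark turntable
```

```text
hole_mark [(array([ 0.619 , -0.0397,  0.0781]), 0.73)]
turntable [(array([ 0.6202, -0.0387,  0.0005]), 0.82)]
283.4769287109375 280.60272216796875 83.26844787597656 92.81333923339844 [[0.7405 0.0571 0.02  ]] [[0.7456 0.0571 0.011 ]]
at [0.6489 0.0615 0.1691] yaw -179.83 t 4.95 shift [202.6 203.   29.9] turn [ 0.003 -0.02  -0.   ] F [-0.3  0.5 -1.1] gap 0.03802126444595904
```

View pics/w3.png

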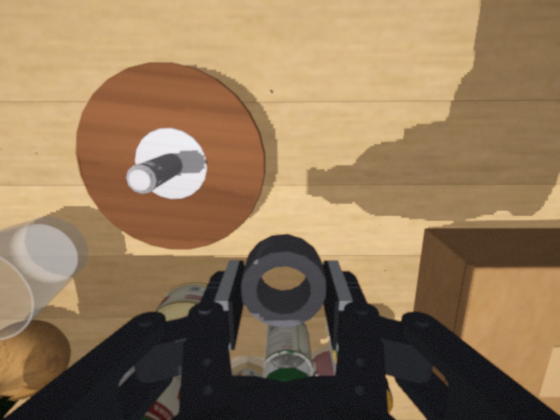

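The turntable is at upper left: the plate is centred near (171,156) and the bright spindle top is near (141,180). The collar is in the fingers at (283,281). Pose readings are noisy by about 2 mm, so I'll average them.

```bash
cat >> h.py <<'E'
def avg(n=8):
    S=[]
    for i in range(n): S.append(env.get_state()); p=env.read_camera('wrist')
    s=dict(S[-1]); s['tcp_pos']=np.mean([q['tcp_pos'] for q in S],0); s['wrist_force']=np.mean([q['wrist_force'] for q in S],0)
    o=np.array([q['orientation']*np.sign(q['orientation']@S[0]['orientation']) for q in S]).mean(0); s['orientation']=o/np.linalg.norm(o)
    print('avg',s['tcp_pos'],s['orientation'],'F',s['wrist_force'].round(2),'sd',np.std([q['tcp_pos'] for q in S],0)*1000); return s,p
E
cat > c.py <<'E'
from h import *
from scipy.optimize import least_squares
s,p=avg(); c=cam(p,s); im=p['pixels']; 
m=env.regions_of('turntable',p)[0]['mask'].astype(np.uint8)
hsv=cv2.cvtColor(im,cv2.COLOR_RGB2HSV)
# plate rim: silhouette of the mask, compare to projected top rim via fit of xy
ct=max(cv2.findContours(m,0,1)[0],key=len)[:,0].astype(float)
th=np.linspace(0,6.2832,180)
def rim(x,y,r,z): return np.c_[x+r*np.cos(th),y+r*np.sin(th),0*th+z]
from scipy.spatial import cKDTree
def f(v):
    return cKDTree(proj(rim(v[0],v[1],.08,.036),c)).query(ct)[0]
r=least_squares(f,[.619,-.037],loss='soft_l1'); print('plate',r.x,'rms',np.median(f(r.x)))
# collar in tool frame: silhouette hull of two rings
k=env.regions_of('collar',p)[0]['mask'].astype(np.uint8); cc=max(cv2.findContours(k,0,1)[0],key=len)[:,0].astype(float)
z0=s['tcp_pos'][2]
def g(v):
    P=np.r_[proj(rim(v[0],v[1],.02,v[2]),c),proj(rim(v[0],v[1],.02,v[2]+.022),c)]
    h=cv2.convexHull(P.astype(np.float32))[:,0]; 
    h=np.concatenate([np.linspace(a,b,10) for a,b in zip(h,np.roll(h,-1,0))])
    return cKDTree(h).query(cc)[0]
q=least_squares(g,[s['tcp_pos'][0],s['tcp_pos'][1],z0-.006],loss='soft_l1',f_scale=.5,diff_step=1e-3); print('collar-TCP mm',(q.x-s['tcp_pos'])*1000,'med',np.median(g(q.x)))
# spindle top: bright disc near projected axis
x,y=r.x
for z in [.083,.093,.103]: print(z,proj([[x,y,z]],c))
cv2.imwrite('pics/crop3.png',cv2.resize(cv2.cvtColor(im[120:230,90:230],cv2.COLOR_RGB2BGR),None,fx=5,fy=5,interpolation=cv2.INTER_CUBIC))
E
python3 c.py
```

```text
avg [0.6496 0.0617 0.1704] [-0.0005 -0.0017  1.      0.0001] F [ 0.03  0.24 -0.88] sd [0.4763 0.1971 0.6489]
plate [ 0.6188 -0.0371] rms 1.498570997666935
collar-TCP mm [  3.8762   0.3384 -13.2751] med 0.5641976483619406
0.083 [[145.6734 176.2144]]
0.093 [[139.8029 179.0906]]
0.103 [[133.4058 182.2233]]
```

View pics/crop3.png

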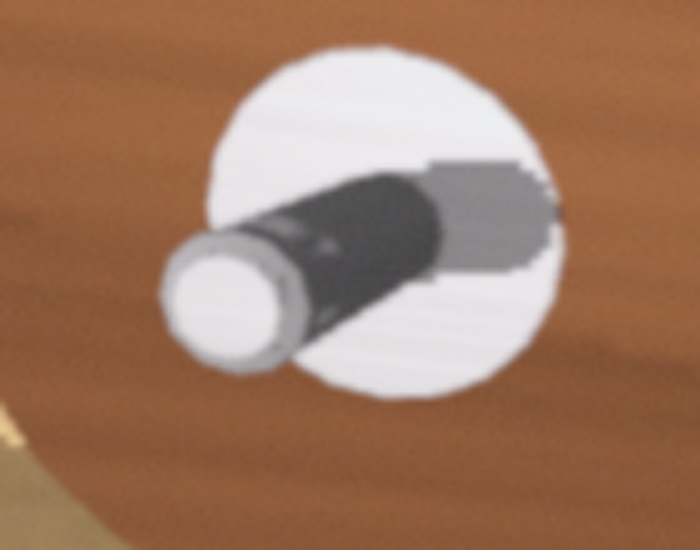

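Spindle top disc is at crop (226,306), which is full-image pixel (135,181). That puts the top at z≈0.100 and the hole at ≈0.087. Next I'll go over the axis and lower gently.

Request:
move_arm([
  [[12,-40,0],[0,0,0],0.5],
  [[24,-80,0],[0,0,0],0.5],
  [[32,-99,20],[0,0,0],0.5],
  [[32,-99,50],[0,0,0],0.5],
  [[32,-99,53],[0,0,0],0.5],
])

```text
clock: 6.08
tcp_pos: [0.6169, -0.0384, 0.1157]
orientation: [-0.002, -0.001, 1.0, 0.001]
wrist_force: [-0.2, 1.0, -0.5]
finger_gap: 0.0382
grip_force: 31.0
```

```bash
python3 -c "
from h import *
s,p=avg(4); save(p,'w4')"
```

```text
avg [ 0.6182 -0.0383  0.1172] [-0.0008 -0.001   1.      0.0002] F [ 0.28  0.38 -0.81] sd [0.9046 0.1037 1.1079]
```

View pics/w4.png

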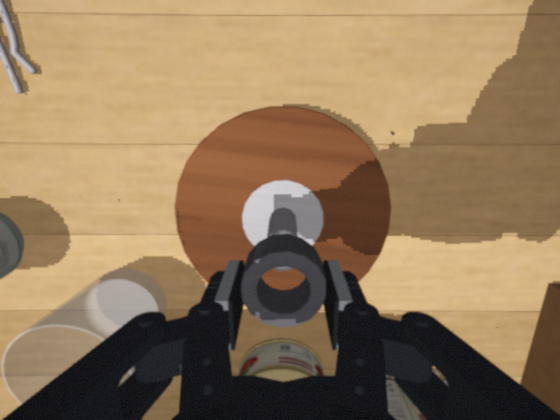

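The spindle stands in line with the collar: the white disc is at (283,215) and the collar at (283,280). I'll lower and feel.

Request:
move_arm([
  [[0,0,4],[0,0,0],0.5],
  [[0,0,9],[0,0,0],0.5],
  [[0,0,14],[0,0,0],0.5],
  [[0,0,14],[0,0,0],0.5],
])

```text
clock: 6.78
tcp_pos: [0.6183, -0.0382, 0.103]
orientation: [-0.001, -0.001, 1.0, 0.0]
wrist_force: [-0.0, 0.3, -1.0]
finger_gap: 0.0384
grip_force: 31.0
```

Request:
move_arm([
  [[0,0,3],[0,0,0],0.5],
  [[0,0,6],[0,0,0],0.5],
  [[0,0,6],[0,0,0],0.5],
])

```text
clock: 7.15
tcp_pos: [0.6185, -0.0383, 0.0973]
orientation: [-0.0, -0.001, 1.0, 0.0]
wrist_force: [0.3, -0.3, -1.7]
finger_gap: 0.038
grip_force: 31.0
```

Request:
move_arm([
  [[0,0,5],[0,0,0],0.5],
  [[0,0,10],[0,0,0],0.5],
  [[0,0,15],[0,0,0],0.5],
  [[0,0,15],[0,0,0],0.5],
])

```text
clock: 7.65
tcp_pos: [0.6183, -0.0383, 0.0819]
orientation: [-0.001, -0.001, 1.0, 0.0]
wrist_force: [0.8, 0.7, -0.4]
finger_gap: 0.0383
grip_force: 31.0
```

Request:
move_arm([
  [[0,0,8],[0,0,0],0.5],
  [[0,0,16],[0,0,0],0.5],
  [[0,0,24],[0,0,0],0.5],
  [[0,0,30],[0,0,0],0.5],
  [[0,0,30],[0,0,0],0.5],
])

```text
clock: 8.28
tcp_pos: [0.6183, -0.0383, 0.0519]
orientation: [-0.001, -0.001, 1.0, 0.0]
wrist_force: [-0.2, -0.3, -0.4]
finger_gap: 0.0383
grip_force: 31.0
```

Clean so far. I'll feel for the plate, expecting contact at a TCP height of about 42 mm.

Request:
move_arm([
  [[0,0,3],[0,0,0],0.5],
  [[0,0,6],[0,0,0],0.5],
  [[0,0,7.5],[0,0,0],0.5],
  [[0,0,7.5],[0,0,0],0.5],
])

```text
clock: 8.78
tcp_pos: [0.6187, -0.0384, 0.0451]
orientation: [-0.0, -0.001, 1.0, 0.0]
wrist_force: [0.2, 0.3, -0.7]
finger_gap: 0.0381
grip_force: 31.0
```

Request:
move_arm([
  [[0,0,1],[0,0,0],0.5],
  [[0,0,2],[0,0,0],0.5],
  [[0,0,2],[0,0,0],0.5],
])

```text
clock: 9.15
tcp_pos: [0.6188, -0.0384, 0.0433]
orientation: [0.0, -0.001, 1.0, 0.0]
wrist_force: [0.1, -0.2, 0.5]
finger_gap: 0.0378
grip_force: 31.0
```

Request:
move_arm([
  [[0,0,1],[0,0,0],0.5],
  [[0,0,1],[0,0,0],-0.3],
  [[0,0,1],[0,0,0],-0.3],
  [[0,0,1],[0,0,0],-0.3],
])

```text
clock: 9.65
tcp_pos: [0.6188, -0.0383, 0.042]
orientation: [-0.0, -0.001, 1.0, 0.0]
wrist_force: [0.0, -0.2, -0.5]
finger_gap: 0.0557
grip_force: 0.0
```

Request:
move_arm([
  [[0,0,-20],[0,0,0],-0.3],
  [[0,0,-60],[0,0,0],-0.3],
  [[0,0,-110],[0,0,0],-1],
  [[0,0,-150],[0,0,0],-1],
])

```text
clock: 10.15
tcp_pos: [0.6191, -0.0384, 0.1942]
orientation: [0.001, -0.001, 1.0, -0.0]
wrist_force: [0.9, 1.0, -0.4]
finger_gap: 0.0852
grip_force: 0.0
```

Request:
move_arm([
  [[0,0,0],[0,-1,0],-1],
  [[0,0,5],[0,-2,0],-1],
  [[0,0,15],[0,-3,0],-1],
  [[0,0,30],[0,-4,0],-1],
  [[0,0,30],[0,-4,0],-1],
])

```text
clock: 10.78
tcp_pos: [0.6137, -0.0371, 0.1578]
orientation: [0.34, -0.001, 0.94, 0.001]
wrist_force: [-0.3, -0.1, 0.6]
finger_gap: 0.0855
grip_force: 0.0
```

```bash
cat > d.py <<'E'
from h import *
s,p=avg(6); c=cam(p,s); im=p['pixels']
x,y=.6188,-.0375
for z in [.036,.058,.08,.09,.1]: print(z,proj([[x,y,z],[x-.01,y,z]],c).round(1).tolist())
u=proj([[x,y,.08]],c)[0].astype(int); print(u)
x0,y0=max(u[0]-70,0),max(u[1]-55,0); print('crop origin',x0,y0)
cv2.imwrite('pics/crop5.png',cv2.resize(cv2.cvtColor(im[y0:y0+110,x0:x0+140],cv2.COLOR_RGB2BGR),None,fx=5,fy=5,interpolation=cv2.INTER_CUBIC))
E
python3 d.py
```

```text
avg [ 0.6168 -0.0379  0.1606] [ 0.3411 -0.0007  0.94    0.0007] F [-0.1   0.24 -0.24] sd [2.4657 0.6535 2.2692]
0.036 [[283.5, 107.5], [283.6, 95.5]]
0.058 [[283.6, 129.7], [283.6, 118.0]]
0.08 [[283.6, 154.5], [283.7, 143.2]]
0.09 [[283.7, 166.8], [283.7, 155.6]]
0.1 [[283.7, 179.7], [283.8, 168.8]]
[283 154]
crop origin 213 99
```

View pics/crop5.png

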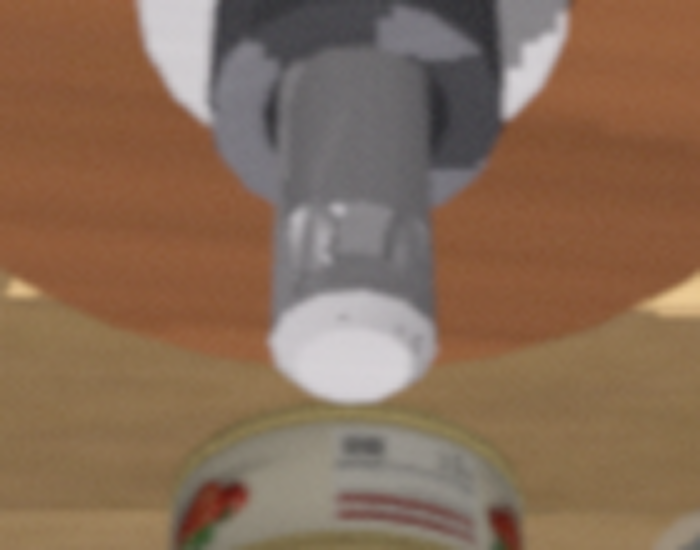

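The view is upside down. The collar lies flat on the plate. The spindle's cross-hole shows near crop (360,236), its top disc near (355,365). The hole faces almost straight at the camera, so turntable yaw is about -4°. I'll refine the height using the plate edge as reference.

```bash
cat > e.py <<'E'
from h import *
from scipy.optimize import least_squares
from scipy.spatial import cKDTree
s,p=avg(5); c=cam(p,s); im=p['pixels']
m=env.regions_of('turntable',p)[0]['mask'].astype(np.uint8)
ct=max(cv2.findContours(m,0,cv2.CHAIN_APPROX_NONE)[0],key=len)[:,0].astype(float)
ct=ct[(abs(ct[:,0]-284)>22)&(ct[:,1]>3)]
th=np.linspace(0,6.2832,720); rim=lambda r,z:np.c_[.6188+r*np.cos(th),-.0375+r*np.sin(th),0*th+z]
P=proj(rim(.08,.036),c); T=cKDTree(P)
# residual shift (du,dv) of the plate rim
f=lambda v:cKDTree(P+v).query(ct[ct[:,1]>60])[0]
r=least_squares(f,[0,0],loss='soft_l1',f_scale=.5); print('rim shift px',r.x,np.median(f(r.x)))
g=cv2.cvtColor(im,cv2.COLOR_RGB2GRAY).astype(int)
print('col gray 284:',list(zip(range(118,186),g[118:186,280:289].mean(1).round().astype(int))))
for z in [.07,.075,.08,.085,.09]: print('near',z,proj([[.6088,-.0375,z]],c).round(1),'top',proj([[.6188,-.0375,z+.013],[.6118,-.0375,z+.013],[.6258,-.0375,z+.013]],c)[:,1].round(1))
print('rows',[ (v,g[v,262:306].tolist()) for v in (140,143,146,149)])
plan([.53,-.15,.2],180)
E
python3 e.py
```

```text
avg [ 0.6202 -0.0387  0.1635] [ 0.3427 -0.0011  0.9394  0.0002] F [0.01 0.23 0.39] sd [0.283  0.1075 0.3459]
rim shift px [-1.8541 -0.0137] 0.6212475081303424
col gray 284: [(118, np.int64(109)), (119, np.int64(108)), (120, np.int64(109)), (121, np.int64(110)), (122, np.int64(109)), (123, np.int64(110)), (124, np.int64(110)), (125, np.int64(109)), (126, np.int64(108)), (127, np.int64(109)), (128, np.int64(108)), (129, np.int64(108)), (130, np.int64(107)), (131, np.int64(108)), (132, np.int64(109)), (133, np.int64(109)), (134, np.int64(108)), (135, np.int64(108)), (136, np.int64(108)), (137, np.int64(108)), (138, np.int64(109)), (139, np.int64(110)), (140, np.int64(118)), (141, np.int64(135)), (142, np.int64(141)), (143, np.int64(139)), (144, np.int64(135)), (145, np.int64(134)), (146, np.int64(134)), (147, np.int64(133)), (148, np.int64(132)), (149, np.int64(132)), (150, np.int64(128)), (151, np.int64(115)), (152, np.int64(110)), (153, np.int64(109)), (154, np.int64(110)), (155, np.int64(110)), (156, np.int64(109)), (157, np.int64(111)), (158, np.int64(139)), (159, np.int64(178)), (1
[... 1157 characters left out ...]
 133, 134, 134, 135, 135, 135, 134, 132, 121, 104, 101, 102, 103, 99, 98, 96, 98, 98, 100, 98, 101, 99, 101, 100]), (146, [96, 98, 97, 98, 102, 110, 119, 130, 148, 168, 165, 144, 129, 141, 154, 157, 149, 138, 135, 133, 133, 135, 134, 134, 134, 135, 132, 121, 107, 104, 107, 107, 108, 109, 116, 114, 103, 99, 99, 100, 99, 100, 101, 100]), (149, [101, 100, 99, 99, 104, 113, 121, 126, 135, 146, 143, 128, 130, 146, 165, 161, 132, 121, 131, 134, 134, 134, 133, 133, 131, 131, 123, 109, 103, 110, 118, 117, 108, 105, 110, 111, 102, 96, 95, 98, 98, 97, 96, 99])]
at [ 0.6193 -0.0384  0.1625] yaw -179.88 t 11.375 shift [  44.4 -111.4  -86.3] turn [0.005 4.001 0.012] F [0.3 0.1 0.2] gap 0.0855034896996637
```

Referenced to the plate rim, the hole is at z≈0.088 and the top at 0.101, which agrees with the earlier view. Now over to the clip.

Request:
move_arm([
  [[15,-35,-30],[0,0.8,0],-1],
  [[35,-80,-60],[0,1.7,0],-1],
  [[57,-125,-85],[0,2.6,0],-1],
  [[78,-168,-110],[0,3.4,0],-1],
  [[98,-206,-131],[0,4,0],-1],
])

```text
clock: 12.0
tcp_pos: [0.4599, -0.2468, 0.2006]
orientation: [-0.001, -0.001, 1.0, -0.0]
wrist_force: [0.7, 0.9, -0.9]
finger_gap: 0.0855
grip_force: 0.0
```

```bash
cat > f.py <<'E'
from h import *
s,p=avg(6); c=cam(p,s); im=p['pixels']; save(p,'w6')
for t in ['clip','clip_seat','clip_tip']:
    r=env.landmark_of(t,p); print(t,[(np.array(x['centre']),round(x['confidence'],2)) for x in r[:2]])
k=env.regions_of('clip',p)[0]['mask'].astype(np.uint8); v,u=np.nonzero(k); print(u.min(),u.max(),v.min(),v.max())
x0,y0=u.min()-10,v.min()-10; sc=5; cr=im[y0:v.max()+10,x0:u.max()+10]; print('origin',x0,y0,cr.shape)
cv2.imwrite('pics/crop6.png',cv2.resize(cv2.cvtColor(cr,cv2.COLOR_RGB2BGR),None,fx=sc,fy=sc,interpolation=cv2.INTER_CUBIC))
ct=max(cv2.findContours(k,0,1)[0],key=len)[:,0]; print(onplane(ct,.0045,c)[::4,:2].tolist().__len__())
np.savez('f.npz',K=c[0],d=c[1],E=c[2],k=k)
plan([.446,-.2446,.2],187)
E
python3 f.py
```

```text
avg [ 0.4599 -0.2471  0.1996] [-0.0008 -0.      1.     -0.0002] F [ 0.39 -0.37 -0.06] sd [0.6061 2.0549 0.5724]
clip [(array([ 0.4495, -0.2441,  0.0024]), 0.75)]
clip_seat [(array([ 0.4957, -0.2418,  0.0051]), 0.66)]
clip_tip [(array([ 0.5338, -0.2335,  0.0095]), 0.78)]
270 307 156 247
origin 260 146 (111, 57, 3)
76
at [ 0.46   -0.2437  0.1997] yaw -179.8 t 12.5 shift [14.  -0.9 -0.3] turn [-0.     0.003 -0.68 ] F [ 0.5  0.3 -0.3] gap 0.08553776933398428
```

View pics/crop6.png

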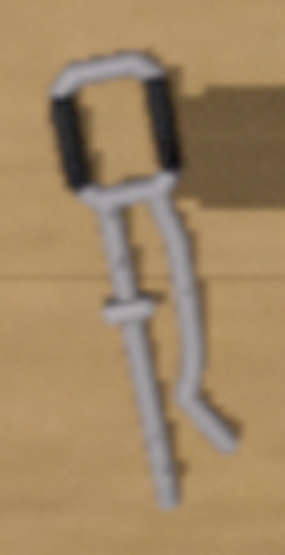

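The clip lies eye-end up in the picture: eye centre at crop (116,130), which is pixel (283,172), tip at (294,247), bent leg on the +y side.

```bash
cat > g.py <<'E'
from h import *
s,p=avg(3); s=env.get_state(); c=cam(p,s)
px=lambda a: np.array(a)/5+[260,146]-.4
for n,a,z in [('eye',(116,130),.0045),('eyeTopBar',(108,68),.0045),('eyebot',(128,190),.0045),('slvL',(68,142),.006),('slvR',(165,122),.006),('tip',(171,505),.0045),('leg0',(114,215),.0045),('stop',(129,312),.0045)]:
    print(n,onplane([px(a)],z,c)[0])
k=env.regions_of('clip',p)[0]['mask'].astype(np.uint8); v,u=np.nonzero(k); print(u.min(),u.max(),v.min(),v.max()); print(s['tcp_pos'])
plan([.446,-.2446,.2],187)
E
python3 g.py
```

```text
avg [ 0.46   -0.2438  0.1997] [ 0.0003 -0.0017  1.     -0.    ] F [-0.26  0.17  0.04] sd [0.0237 0.1219 0.0283]
eye [ 0.446  -0.2443  0.0045]
eyeTopBar [ 0.4329 -0.246   0.0045]
eyebot [ 0.4589 -0.2417  0.0045]
slvL [ 0.4483 -0.2544  0.006 ]
slvR [ 0.444 -0.234  0.006]
tip [ 0.532  -0.2317  0.0045]
leg0 [ 0.4644 -0.2447  0.0045]
stop [ 0.4861 -0.2414  0.0045]
270 306 156 247
[ 0.46   -0.2441  0.1997]
at [ 0.46   -0.2443  0.1997] yaw -179.84 t 12.7 shift [14.  -0.3 -0.3] turn [-0.001  0.003 -0.684] F [ 0.2 -0.5  0.7] gap 0.0854458595100885
```

Request:
move_arm([
  [[7,0,50],[0,0,-0.6],0.05],
  [[14,0,100],[0,0,-1.03],0.05],
  [[14,0,150],[0,0,-1.03],0.05],
  [[14,0,180],[0,0,-1.03],0.05],
  [[14,0,180],[0,0,-1.03],0.05],
])

```text
clock: 13.32
tcp_pos: [0.4441, -0.2432, 0.0175]
orientation: [-0.002, -0.091, 0.996, 0.002]
wrist_force: [-0.1, -1.1, 0.0]
finger_gap: 0.0402
grip_force: 0.0
```

```bash
cat > i.py <<'E'
from h import *
s,p=avg(4); c=cam(p,s); im=p['pixels']
print('finger_gap',s['finger_gap'])
x,y,a=.446,-.2443,np.radians(10.5); T=lambda P:np.array([[x+q[0]*np.cos(a)-q[1]*np.sin(a),y+q[0]*np.sin(a)+q[1]*np.cos(a),q[2]] for q in np.array(P)/1000])
print('pred eye,slvL,slvR,tip',proj(T([[0,0,4.5],[0,-10.5,9],[0,10.5,9],[86.5,-5,4.5]]),c).round(1).tolist())
cv2.imwrite('pics/crop7.png',cv2.resize(cv2.cvtColor(im[130:420,180:400],cv2.COLOR_RGB2BGR),None,fx=2,fy=2,interpolation=cv2.INTER_CUBIC))
plan([x,y,.002],190.5)
E
python3 i.py
```

```text
avg [ 0.4457 -0.2444  0.0195] [-0.0004 -0.0909  0.9959  0.0004] F [-0.11 -0.64  0.13] sd [1.1216 0.8718 1.329 ]
finger_gap 0.04055802792314539
pred eye,slvL,slvR,tip [[283.4, 260.6], [263.4, 264.5], [303.4, 264.3], [275.6, 387.8]]
at [ 0.4473 -0.2457  0.0213] yaw -169.57 t 13.525 shift [ 1.1  1.6 19.3] turn [-0.013  0.013 -0.007] F [-0.3  0.3 -0.4] gap 0.04004467777604111
```

View pics/crop7.png

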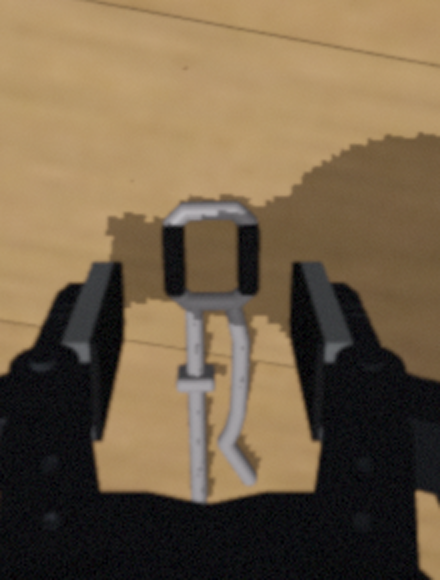

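The clip is centred and aligned between the fingers (sleeves at crop 174 and 248, fingers at 122 and 291). It sits about 2 mm nearer the robot than expected. I'll lower, then close.

Request:
move_arm([
  [[2,1,8],[0,0,0],0.05],
  [[2,1,14],[0,0,0],0.05],
  [[2,1,17],[0,0,0],0.05],
  [[2,1,17],[0,0,0],0.05],
])

```text
clock: 14.02
tcp_pos: [0.4436, -0.2439, 0.0022]
orientation: [-0.0, -0.091, 0.996, 0.0]
wrist_force: [0.6, 0.0, -0.9]
finger_gap: 0.041
grip_force: 0.0
```

```bash
python3 -c "
from h import *
avg(4)"
```

```text
avg [ 0.4437 -0.2441  0.0024] [-0.0001 -0.0908  0.9959  0.0001] F [0.21 0.   0.1 ] sd [0.1216 0.0887 0.1493]
```

Request:
move_arm([
  [[0,0,1],[0,0,0],0.6],
  [[0,0,1],[0,0,0],0.6],
  [[0,0,1],[0,0,0],0.6],
  [[0,0,1],[0,0,0],0.6],
], squeeze=60)

```text
clock: 14.72
tcp_pos: [0.444, -0.2443, 0.0022]
orientation: [0.0, -0.091, 0.996, -0.0]
wrist_force: [-1.2, 1.3, 5.3]
finger_gap: 0.0241
grip_force: 58.9
```

```bash
python3 -c "
from h import *
s,p=avg(4);print(s['finger_gap'],s['grip_force'])"
```

```text
avg [ 0.444  -0.2443  0.0022] [ 0.0003 -0.0908  0.9959 -0.0002] F [-1.03  0.71  5.35] sd [0.0087 0.0038 0.0076]
0.02358913833687355 58.89418959617615
```

Clip gripped. Lifting it.

Request:
move_arm([
  [[0,0,-15],[0,0,0],0.6],
  [[0,0,-50],[0,0,0],0.6],
  [[0,0,-90],[0,0,0.7],0.6],
  [[0,0,-120],[0,0,1.5],0.6],
  [[0,0,-120],[0,0,1.5],0.6],
])

```text
clock: 15.55
tcp_pos: [0.4455, -0.2454, 0.1248]
orientation: [0.002, 0.04, 0.999, -0.002]
wrist_force: [-0.2, -0.7, -1.1]
finger_gap: 0.024
grip_force: 59.3
```

```bash
cat > j.py <<'E'
from h import *
import sys
s,p=avg(6); c=cam(p,s); im=p['pixels']; print('gap',s['finger_gap'])
r=rot(s)
for t in ['clip','clip_seat','clip_tip']:
    for x in env.landmark_of(t,p)[:1]: print(t,r.inv().apply(np.array(x['centre'])-s['tcp_pos'])*1000,round(x['confidence'],2))
# predicted pixels with clip at TCP: tool coords = (-cx, cy, -(cz-2.2))
for n,q in {'eyeback':(-13.5,0,4.5),'slvL':(0,-10.5,9),'slvR':(0,10.5,9),'stop':(40,-5,9),'seat':(50,-5,4.5),'tip':(86.5,-5,4.5)}.items():
    print(n,proj([s['tcp_pos']+r.apply([-q[0]/1e3,q[1]/1e3,-(q[2]-2.2)/1e3])],c)[0].round(1))
cv2.imwrite('pics/'+sys.argv[1]+'.png',cv2.resize(cv2.cvtColor(im[190:420,180:390],cv2.COLOR_RGB2BGR),None,fx=2.5,fy=2.5,interpolation=cv2.INTER_CUBIC))
plan([.51,-.0244,.0857],175.5)
E
python3 j.py crop8
```

```text
avg [ 0.4438 -0.2441  0.1219] [ 0.0003  0.0395  0.9992 -0.0002] F [-0.15 -0.06 -1.06] sd [0.9185 0.7063 1.5756]
gap 0.023864268055181298
clip [-0.7482  1.4863  2.2274] 0.92
clip_seat [-51.6371  -7.7296  -3.2392] 0.76
clip_tip [-51.5958  -7.2303  -0.2393] 0.71
eyeback [282.7 250.6]
slvL [260.5 280.7]
slvR [304.9 280.7]
stop [273.  350.4]
seat [273.5 359.8]
tip [274.1 412.6]
at [ 0.4433 -0.2438  0.1207] yaw 175.43 t 16.0 shift [-49.  224.   35.2] turn [ 0.006 -0.007 -0.007] F [-0.4  0.3 -1.4] gap 0.023652150197778936
```

View pics/crop8.png

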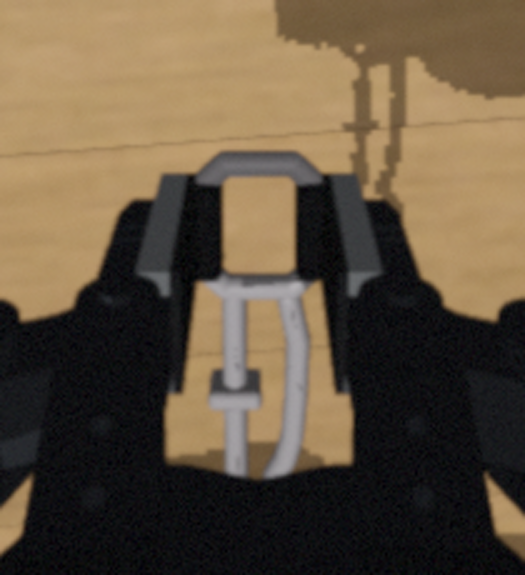

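The clip is held between the pads (eye bar at crop (260,165), stop at (235,390)), but the gripper body hides the tip. I'll fit its pitch from these features, calibrated with the earlier flat view.

```bash
cat > k.py <<'E'
from h import *
from scipy.optimize import least_squares
p=env.read_camera('wrist'); K,d,_=cam(p,env.get_state()); M=np.array(p['mount'])
E=np.diag([1,-1,-1,1])@np.linalg.inv(M); c=(K,d,E)   # tool frame as "world"
F=np.array([(-13.5,0,4.5),(13.5,0,4.5),(40.5,-5,9),(86.5,-5,4.5),(0,-10.5,9),(0,10.5,9)])
def rows(dx,h,pit,F,dy=0,b=0):   # h: height of clip underside rel TCP (mm, up +), pit nose-up rad
    x=F[:,0]*np.cos(pit)-F[:,2]*np.sin(pit); z=F[:,0]*np.sin(pit)+F[:,2]*np.cos(pit)+h
    return proj(np.c_[-(x+dx),F[:,1]+dy,-z]/1e3,c)
v7=np.array([130+212/2,130+302/2,130+384/2,130+500/2])
for z in (18.5,19.5,20.5):
    r=least_squares(lambda q:rows(q[0],-z,q[1],F[:4])[:,1]-v7,[0,0]); print('flat z',z,'dx',r.x[0],'pitch deg',np.degrees(r.x[1]),r.fun.round(1))
v8=np.array([190+165/2.5,190+287/2.5,190+392/2.5])
for h in (-3,-2.2,-1.5):
    r=least_squares(lambda q:rows(q[0],h,q[1],F[:3])[:,1]-v8,[0,0]); print('held h',h,'dx',r.x[0],'pitch deg',np.degrees(r.x[1]),r.fun.round(1))
E
python3 k.py
```

```text
flat z 18.5 dx -1.9157466191525498 pitch deg -3.7539004463815173 [-0.7 -1.2  3.1 -1.1]
flat z 19.5 dx -1.3971645341342582 pitch deg -3.4038379785266684 [-0.6 -1.3  2.9 -1. ]
flat z 20.5 dx -0.8779675875977575 pitch deg -3.0524016118450237 [-0.5 -1.3  2.8 -0.9]
held h -3 dx 2.4076101746843763 pitch deg -7.338504744501952 [ 1.3 -2.6  1.2]
held h -2.2 dx 1.933400108305263 pitch deg -7.722756158613959 [ 1.3 -2.6  1.2]
held h -1.5 dx 1.5187122929507735 pitch deg -8.056528746679263 [ 1.3 -2.6  1.2]
```

```bash
cat >> k.py <<'E'
print('3-feature')
for z in (18.5,19.5,20.5):
    r=least_squares(lambda q:rows(q[0],-z,q[1],F[:3])[:,1]-v7[:3],[0,0]); print('flat z',z,'dx',r.x[0],'pitch deg',np.degrees(r.x[1]),r.fun.round(1))
    e=rows(r.x[0]*0,-z,0,F[:3])[:,1]-v7[:3]; print('rows err dx=0 flat',e.round(1))
print('held err',(rows(0,-2.2,0,F[:3])[:,1]-v8).round(1))
plan([.51,-.0244,.0857],175.5)
E
python3 k.py | sed -n '/3-f/,$p'
```

```text
3-feature
flat z 18.5 dx -1.8055476994681574 pitch deg -7.480562726349333 [ 0.8 -1.5  0.7]
rows err dx=0 flat [1.5 2.3 8.3]
flat z 19.5 dx -1.2933800996962272 pitch deg -6.979189147635181 [ 0.8 -1.5  0.7]
rows err dx=0 flat [0.8 1.4 7.1]
flat z 20.5 dx -0.7806702325808493 pitch deg -6.471651505649418 [ 0.8 -1.6  0.7]
rows err dx=0 flat [0.1 0.4 5.9]
held err [-5.4 -4.7  4.4]
at [ 0.4436 -0.2439  0.1211] yaw 175.43 t 16.1 shift [-48.8 224.1  35.5] turn [ 0.003 -0.004 -0.007] F [ 0.7 -0.8 -0.8] gap 0.02371736170412958
```

Pitch is within 1° of flat, since the same bias shows in the flat view. Moving to the pre-insertion point.

Request:
move_arm([
  [[-8,45,0],[0,0,0],0.6],
  [[-17,95,0],[0,0,0],0.6],
  [[-27,145,0],[0,0,0],0.6],
  [[-37,192,0],[0,0,0],0.6],
  [[-47,224,0],[0,0,0],0.6],
])

```text
clock: 16.73
tcp_pos: [0.5087, -0.0225, 0.1215]
orientation: [-0.0, 0.039, 0.999, 0.0]
wrist_force: [0.2, -0.2, -1.5]
finger_gap: 0.0234
grip_force: 59.3
```

Request:
move_arm([
  [[0,0,10],[0,0,0],0.6],
  [[0,0,20],[0,0,0],0.6],
  [[0,0,30],[0,0,0],0.6],
  [[0,0,34],[0,0,0],0.6],
  [[0,0,34],[0,0,0],0.6],
])

```text
clock: 17.35
tcp_pos: [0.5081, -0.0251, 0.0871]
orientation: [-0.0, 0.041, 0.999, 0.0]
wrist_force: [0.4, -0.0, -0.4]
finger_gap: 0.0236
grip_force: 59.3
```

```bash
cat > l.py <<'E'
from h import *
s,p=avg(6); c=cam(p,s); save(p,'w9'); print(rot(s).as_matrix()[:,0])
m=env.regions_of('turntable',p)
plan([.508,-.0243,.0862],175.5)
cv2.imwrite('pics/crop9.png',cv2.resize(cv2.cvtColor(p['pixels'][230:420,180:390],cv2.COLOR_RGB2BGR),None,fx=3,fy=3,interpolation=cv2.INTER_CUBIC))
E
python3 l.py
```

```text
avg [ 0.5086 -0.0249  0.0877] [0.0001 0.0403 0.9992 0.    ] F [ 0.07 -0.09 -0.55] sd [0.2666 0.1322 0.307 ]
[-0.9968  0.0805 -0.0003]
at [ 0.5088 -0.0246  0.0879] yaw 175.42 t 17.7 shift [0.8 0.2 1.7] turn [ 0.     0.004 -0.008] F [ 0.5  0.1 -0.9] gap 0.023595906882015457
```

Request:
move_arm([
  [[0,0,1.5],[0,0,0],0.6],
  [[-4,0,1.5],[0,0,0],0.6],
  [[-8,0,1.5],[0,0,0],0.6],
  [[-10,0,1.5],[0,0,0],0.6],
])

```text
clock: 18.2
tcp_pos: [0.519, -0.0254, 0.0861]
orientation: [0.0, 0.04, 0.999, 0.0]
wrist_force: [-0.6, -0.4, -1.6]
finger_gap: 0.0236
grip_force: 59.3
```

Request:
move_arm([
  [[-1.5,0,0],[0,0,0],0.6],
  [[-3,0,0],[0,0,0],0.6],
  [[-4,0,0],[0,0,0],0.6],
  [[-4,0,0],[0,0,0],0.6],
])

```text
clock: 18.7
tcp_pos: [0.5222, -0.0256, 0.0859]
orientation: [-0.0, 0.04, 0.999, 0.0]
wrist_force: [-0.7, -0.3, -0.4]
finger_gap: 0.0239
grip_force: 59.3
```

Request:
move_arm([
  [[-1.5,0,0],[0,0,0],0.6],
  [[-3,0,0],[0,0,0],0.6],
  [[-3,0,0],[0,0,0],0.6],
])

```text
clock: 19.08
tcp_pos: [0.5257, -0.0259, 0.086]
orientation: [0.0, 0.04, 0.999, 0.0]
wrist_force: [0.9, 0.1, -1.4]
finger_gap: 0.024
grip_force: 59.2
```

Request:
move_arm([
  [[-1,0,0],[0,0,0],0.6],
  [[-2,0,0],[0,0,0],0.6],
  [[-2,0,0],[0,0,0],0.6],
])

```text
clock: 19.45
tcp_pos: [0.5275, -0.0261, 0.086]
orientation: [-0.0, 0.04, 0.999, 0.0]
wrist_force: [0.7, 0.3, -2.3]
finger_gap: 0.0239
grip_force: 59.2
```

Request:
move_arm([
  [[-1,0,0],[0,0,0],0.6],
  [[-2,0,0],[0,0,0],0.6],
  [[-2,0,0],[0,0,0],0.6],
])

```text
clock: 19.82
tcp_pos: [0.5296, -0.0262, 0.086]
orientation: [0.0, 0.04, 0.999, 0.0]
wrist_force: [-0.5, 0.1, -1.2]
finger_gap: 0.0237
grip_force: 59.1
```

Request:
move_arm([
  [[-1.5,0,0],[0,0,0],0.6],
  [[-3,0,0],[0,0,0],0.6],
  [[-5,0,0],[0,0,0],0.6],
  [[-5,0,0],[0,0,0],0.6],
])

```text
clock: 20.32
tcp_pos: [0.5348, -0.0267, 0.0861]
orientation: [0.0, 0.04, 0.999, 0.0]
wrist_force: [-0.5, 0.9, -2.8]
finger_gap: 0.0237
grip_force: 59.1
```

```bash
cat > l.py <<'E'
from h import *
s,p=avg(4); c=cam(p,s); print(rot(s).as_matrix()[:,0],s['ft_torque'])
cv2.imwrite('pics/crop9.png',cv2.resize(cv2.cvtColor(p['pixels'][230:420,180:390],cv2.COLOR_RGB2BGR),None,fx=3,fy=3,interpolation=cv2.INTER_CUBIC))
p=env.read_camera('scene'); u=proj([[.6,-.037,.07]],cam(p))[0].astype(int); print(u)
cv2.imwrite('pics/crop10.png',cv2.resize(cv2.cvtColor(p['pixels'][u[1]-40:u[1]+40,u[0]-50:u[0]+50],cv2.COLOR_RGB2BGR),None,fx=6,fy=6,interpolation=cv2.INTER_CUBIC))
E
python3 l.py
```

```text
avg [ 0.5347 -0.0267  0.0861] [0.0002 0.04   0.9992 0.    ] F [ 0.18  0.05 -2.4 ] sd [0.0254 0.0095 0.0229]
[-0.9968  0.0798 -0.0005] [ 0.0464  0.1248 -0.0177]
[307 214]
```

Force pattern fits the leg being inside the hole, with a slight upward bias. I'll ease down a little and continue.

Request:
move_arm([
  [[0,0,0.8],[0,0,0],0.6],
  [[-2,0,0.8],[0,0,0],0.6],
  [[-4,0,0.8],[0,0,0],0.6],
  [[-4,0,0.8],[0,0,0],0.6],
])

```text
clock: 21.08
tcp_pos: [0.5388, -0.027, 0.0853]
orientation: [0.0, 0.04, 0.999, 0.0]
wrist_force: [0.8, -0.1, -1.9]
finger_gap: 0.0239
grip_force: 59.2
```

```bash
cat > n.py <<'E'
from h import *
s,p=avg(3); print('tau',s['ft_torque'],'gap',s['finger_gap'])
d=np.array([.619,-.038])-s['tcp_pos'][:2]; u=np.array([.9968,-.08]); print('axis ahead of TCP',d@u*1000,'lateral',(d@[.08,.9968])*1000)
E
python3 n.py
```

```text
avg [ 0.5388 -0.027   0.0853] [0.0003 0.04   0.9992 0.    ] F [ 0.65 -0.23 -1.8 ] sd [0.0262 0.006  0.0194]
tau [ 0.0512  0.0262 -0.0085] gap 0.02355808378844642
axis ahead of TCP 80.84426037786149 lateral -4.538782202721237
```

Request:
move_arm([
  [[-1.5,0,0.3],[0,0,0],0.6],
  [[-3,0,0.3],[0,0,0],0.6],
  [[-5,0,0.3],[0,0,0],0.6],
  [[-5,0,0.3],[0,0,0],0.6],
])

```text
clock: 21.72
tcp_pos: [0.5437, -0.0274, 0.085]
orientation: [0.0, 0.04, 0.999, 0.0]
wrist_force: [0.7, 0.5, -0.5]
finger_gap: 0.0237
grip_force: 59.3
```

Request:
move_arm([
  [[-1.5,0,0],[0,0,0],0.6],
  [[-3,0,0],[0,0,0],0.6],
  [[-3,0,0],[0,0,0],0.6],
])

```text
clock: 22.1
tcp_pos: [0.5466, -0.0276, 0.085]
orientation: [0.0, 0.04, 0.999, 0.0]
wrist_force: [-0.8, -0.0, -1.2]
finger_gap: 0.0239
grip_force: 59.3
```

```bash
python3 n.py
```

```text
avg [ 0.5466 -0.0276  0.085 ] [0.0002 0.04   0.9992 0.    ] F [ 0.05 -0.39 -1.32] sd [0.016  0.0116 0.0265]
tau [ 0.0041  0.0007 -0.0096] gap 0.02391617682813023
axis ahead of TCP 72.98124757145492 lateral -4.536479414970539
```

Request:
move_arm([
  [[-1.5,0,0],[0,0,0],0.6],
  [[-3,0,0],[0,0,0],0.6],
  [[-4,0,0],[0,0,0],0.6],
  [[-4,0,0],[0,0,0],0.6],
], squeeze=80)

```text
clock: 22.75
tcp_pos: [0.5488, -0.0276, 0.0844]
orientation: [-0.002, 0.04, 0.999, 0.0]
wrist_force: [-4.7, 0.9, 0.3]
finger_gap: 0.0231
grip_force: 81.6
```

Request:
move_arm([
  [[-1.5,0,0],[0,0,0],0.6],
  [[-3,0,0],[0,0,0],0.6],
  [[-3,0,0],[0,0,0],0.6],
])

```text
clock: 23.12
tcp_pos: [0.5496, -0.0276, 0.0837]
orientation: [-0.004, 0.04, 0.999, 0.0]
wrist_force: [-9.4, 0.9, 1.2]
finger_gap: 0.0228
grip_force: 81.8
```

```bash
python3 n.py
```

```text
avg [ 0.5496 -0.0275  0.0837] [-0.0037  0.04    0.9992  0.0003] F [-9.21  0.64  1.27] sd [0.0124 0.0144 0.0106]
tau [ 0.154   1.8453 -0.0843] gap 0.023008278379874316
axis ahead of TCP 70.02537064652294 lateral -4.866133286782247
```

Request:
move_arm([
  [[-1,0,-1],[0,0,0],0.6],
  [[-1,0,-1],[0,0,0],0.6],
])

```text
clock: 23.52
tcp_pos: [0.5497, -0.0275, 0.0843]
orientation: [-0.005, 0.04, 0.999, 0.0]
wrist_force: [-11.0, 0.5, 0.3]
finger_gap: 0.0228
grip_force: 81.7
```

```bash
python3 n.py
```

```text
avg [ 0.5497 -0.0275  0.0843] [-0.0046  0.04    0.9992  0.0004] F [-10.43   0.32   0.59] sd [0.0058 0.013  0.0075]
tau [ 0.153   2.1653 -0.0412] gap 0.02347656169856356
axis ahead of TCP 69.87426939639607 lateral -4.887108473433414
```

Request:
move_arm([
  [[-1,0,0],[0,0,0],0.6],
  [[-2,0,0],[0,0,0],0.6],
  [[-2,0,0],[0,0,0],0.6],
])

```text
clock: 24.05
tcp_pos: [0.5537, -0.0278, 0.0847]
orientation: [-0.003, 0.04, 0.999, 0.0]
wrist_force: [-6.1, 0.6, -1.7]
finger_gap: 0.0226
grip_force: 81.4
```

```bash
python3 n.py; python3 -c "
from h import *
s=env.get_state();print(s['joint_pos'])"
```

```text
avg [ 0.5538 -0.0278  0.0848] [-0.0026  0.0399  0.9992  0.0005] F [-5.9   1.2  -1.86] sd [0.0883 0.0095 0.0298]
tau [ 0.2222  1.2244 -0.0508] gap 0.02305268003260376
axis ahead of TCP 65.80033349949511 lateral -4.932575604016601
[-0.195   0.3651 -0.2531  0.9576  0.0001 -0.1151]
```

It gave way and slid 4 mm as the force dropped. Continuing gently.

Request:
move_arm([
  [[-1,0,0],[0,0,0],0.6],
  [[-2,0,0],[0,0,0],0.6],
  [[-2,0,0],[0,0,0],0.6],
])

```text
clock: 24.58
tcp_pos: [0.5544, -0.0278, 0.0844]
orientation: [-0.004, 0.04, 0.999, 0.0]
wrist_force: [-9.8, 0.8, -0.6]
finger_gap: 0.0232
grip_force: 81.6
```

Request:
move_arm([
  [[-1,0,0],[0,0,0],0.6],
  [[-2,0,0],[0,0,0],0.6],
  [[-2,0,0],[0,0,0],0.6],
])

```text
clock: 24.95
tcp_pos: [0.5564, -0.028, 0.0843]
orientation: [-0.004, 0.04, 0.999, 0.001]
wrist_force: [-7.2, 0.8, -1.2]
finger_gap: 0.0227
grip_force: 81.5
```

```bash
python3 n.py
```

```text
avg [ 0.5567 -0.028   0.0844] [-0.0036  0.0399  0.9992  0.0005] F [-7.35  1.13 -1.56] sd [0.2557 0.0198 0.0496]
tau [0.2052 1.4835 0.021 ] gap 0.02258064629326342
axis ahead of TCP 62.880215133927244 lateral -4.995101546397726
```

Request:
move_arm([
  [[-1,0,0],[0,0,0],0.6],
  [[-2,0,0],[0,0,0],0.6],
  [[-2,0,0],[0,0,0],0.6],
])

```text
clock: 25.48
tcp_pos: [0.56, -0.0283, 0.0847]
orientation: [-0.002, 0.04, 0.999, 0.0]
wrist_force: [-3.6, 0.4, -2.3]
finger_gap: 0.0228
grip_force: 81.3
```

Request:
move_arm([
  [[-1,0,0],[0,0,0],0.6],
  [[-2,0,0],[0,0,0],0.6],
  [[-2,0,0],[0,0,0],0.6],
])

```text
clock: 25.85
tcp_pos: [0.5642, -0.0287, 0.0856]
orientation: [-0.0, 0.04, 0.999, 0.0]
wrist_force: [-3.4, 1.5, -3.6]
finger_gap: 0.0232
grip_force: 81.3
```

```bash
python3 n.py
```

```text
avg [ 0.5642 -0.0288  0.0857] [-0.0002  0.0398  0.9992  0.0003] F [-3.05  1.58 -3.4 ] sd [0.0057 0.0236 0.0317]
tau [0.3743 0.7475 0.086 ] gap 0.023064476220651442
axis ahead of TCP 55.35383310664258 lateral -4.808748549840712
```

The bulge has passed. Easing down slightly and feeling for the stop.

Request:
move_arm([
  [[-1,0,0.8],[0,0,0],0.6],
  [[-2,0,0.8],[0,0,0],0.6],
  [[-2,0,0.8],[0,0,0],0.6],
])

```text
clock: 26.38
tcp_pos: [0.5671, -0.0293, 0.0854]
orientation: [0.001, 0.04, 0.999, 0.0]
wrist_force: [-1.5, 2.1, -3.1]
finger_gap: 0.0232
grip_force: 81.3
```

```bash
python3 n.py
```

```text
avg [ 0.5671 -0.0293  0.0854] [0.0007 0.0399 0.9992 0.    ] F [-1.15  2.25 -2.78] sd [0.0207 0.0072 0.0053]
tau [0.4437 0.2707 0.1193] gap 0.02312865855965518
axis ahead of TCP 52.42741111803538 lateral -4.563783296862623
```

Request:
move_arm([
  [[-1,0,0],[0,0,0],0.6],
  [[-2,0,0],[0,0,0],0.6],
  [[-2,0,0],[0,0,0],0.6],
])

```text
clock: 26.9
tcp_pos: [0.568, -0.0294, 0.0851]
orientation: [-0.0, 0.04, 0.999, -0.0]
wrist_force: [-2.9, 0.2, -1.5]
finger_gap: 0.0228
grip_force: 81.5
```

```bash
python3 n.py
```

```text
avg [ 0.568  -0.0294  0.0851] [-0.0003  0.04    0.9992 -0.    ] F [-3.24  1.56 -1.26] sd [0.006  0.0077 0.0136]
tau [0.3192 0.8359 0.1365] gap 0.022939780055708073
axis ahead of TCP 51.51021222784179 lateral -4.502374391687395
```

Request:
move_arm([
  [[-1,0,0],[0,0,0],0.6],
  [[-2,0,0],[0,0,0],0.6],
  [[-2,0,0],[0,0,0],0.6],
])

```text
clock: 27.42
tcp_pos: [0.5683, -0.0293, 0.0847]
orientation: [-0.002, 0.04, 0.999, 0.0]
wrist_force: [-7.3, 1.8, 0.1]
finger_gap: 0.0231
grip_force: 81.7
```

```bash
python3 n.py
```

```text
avg [ 0.5683 -0.0293  0.0847] [-0.0019  0.04    0.9992  0.0001] F [-7.4   1.54  0.34] sd [0.0129 0.015  0.0198]
tau [ 0.3533  1.5352 -0.0586] gap 0.022961178777791726
axis ahead of TCP 51.19630881950996 lateral -4.588452956819626
```

Request:
move_arm([
  [[-1,0,-0.5],[0,0,0],0.6],
  [[-2.5,0,-0.5],[0,0,0],0.6],
  [[-2.5,0,-0.5],[0,0,0],0.6],
])

```text
clock: 27.95
tcp_pos: [0.5686, -0.0293, 0.0846]
orientation: [-0.004, 0.04, 0.999, 0.0]
wrist_force: [-10.6, 2.2, 1.6]
finger_gap: 0.0232
grip_force: 81.9
```

```bash
python3 n.py
```

```text
avg [ 0.5686 -0.0293  0.0846] [-0.004   0.0401  0.9992  0.0001] F [-11.59   2.54   1.67] sd [0.0033 0.0033 0.0049]
tau [ 0.3724  2.4341 -0.073 ] gap 0.022997866305169673
axis ahead of TCP 50.90656197066367 lateral -4.639270479641985
```

Firmly seated (11 N with no further travel). Relaxing the push, then releasing.

Request:
move_arm([
  [[2.5,0,0],[0,0,0],0.6],
  [[4.5,0,0],[0,0,0],0.6],
  [[4.5,0,0],[0,0,0],0.6],
])

```text
clock: 28.48
tcp_pos: [0.5681, -0.0294, 0.0855]
orientation: [-0.0, 0.04, 0.999, 0.0]
wrist_force: [-3.5, 1.8, -3.2]
finger_gap: 0.0235
grip_force: 81.3
```

Request:
move_arm([
  [[0,0,0],[0,0,0],0.1],
  [[0,0,0],[0,0,0],-0.1],
  [[0,0,0],[0,0,0],-0.1],
  [[0,0,0],[0,0,0],-0.1],
])

```text
clock: 28.98
tcp_pos: [0.5689, -0.0295, 0.086]
orientation: [0.001, 0.04, 0.999, -0.0]
wrist_force: [-0.3, 0.2, 1.2]
finger_gap: 0.0472
grip_force: 0.0
```

Request:
move_arm([
  [[0,0,-15],[0,0,0],-0.1],
  [[0,0,-50],[0,0,0],-0.1],
  [[0,0,-90],[0,0,0],-0.1],
  [[0,0,-90],[0,0,0],-0.1],
])

```text
clock: 29.48
tcp_pos: [0.571, -0.0298, 0.1805]
orientation: [0.004, 0.04, 0.999, -0.001]
wrist_force: [0.3, 0.1, -0.9]
finger_gap: 0.0467
grip_force: 0.0
```

```bash
cat > o.py <<'E'
from h import *
s,p=avg(5); save(p,'w11')
for n,q in (('wrist',p),('scene',env.read_camera('scene')),('top',env.read_camera('top'))):
    for t in ['clip','clip_seat','clip_tip','collar','hole_mark']:
        for x in env.landmark_of(t,q)[:1]: print(n,t,np.array(x['centre']),round(x['confidence'],2))
E
python3 o.py
```

```text
avg [ 0.5691 -0.0295  0.1773] [ 0.0014  0.0399  0.9992 -0.0002] F [-0.19  0.25 -0.29] sd [1.1774 0.2149 1.9629]
wrist clip_seat [ 0.6167 -0.0416  0.087 ] 0.86
wrist clip_tip [ 0.6561 -0.0411  0.0951] 0.71
wrist collar [ 0.6169 -0.0343  0.0342] 0.92
wrist hole_mark [ 0.6191 -0.039   0.0799] 0.72
scene clip [ 0.5701 -0.0259  0.0748] 0.66
scene clip_seat [ 0.6176 -0.0391  0.0863] 0.48
scene clip_tip [ 0.6585 -0.0416  0.0874] 0.53
scene collar [ 0.6179 -0.036   0.0376] 0.43
scene hole_mark [ 0.6177 -0.0379  0.0737] 0.71
top clip [ 0.5716 -0.0327  0.0713] 0.49
top clip_seat [ 0.6135 -0.0388  0.0868] 0.5
top clip_tip [ 0.6516 -0.0453  0.0901] 0.55
top collar [ 0.6197 -0.0401  0.0354] 0.5
top hole_mark [0.4077 0.0872 0.0007] 0.74
```

The networks put the clip tip at x≈0.655, clip_seat on the spindle axis and the collar at z≈0.036. This all agrees with the force evidence, so I'll hand in.

```bash
python3 -c "
from h import *
print(env.hand_in())"
```

```text
the job is handed in; nothing more can be done
None
```

The job is handed in: the collar lies flat on the plate, and the clip is through the cross-hole, snapped over and seated against its stop. The seating is judged from wrist forces and the networks' positions, since I had used my 10 picture views by then.

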